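# Stack the second instrument tray on the steriliser load

### The arm

A 6-joint arm with a two-finger parallel gripper is mounted at the origin on the work surface. World frame = base frame: x ahead of the robot, y to its left, z up, the work surface at z = 0. Lengths are in m, angles in degrees, forces in N, time in s.
With the tool pointing down it reaches from about 0.4 to 0.825 m from the base axis. Payload 7 kg.
Tool frame: the origin (TCP) lies midway between the tips of the shut fingers; the grasp point (between the pads) lies 19 mm behind it; z points along the fingers, y is the line along which they close (so a half turn about z gives the same grasp; the last joint's range is limited). The gripper opens to 88 mm and grips with 3 to 60 N. Pads are 19 mm wide; open, the fingers measure 130 mm over their backs; the gripper's body (78 mm by 193 mm) begins 47 mm behind the grasp point.
Start: joints at [-46.69, 20.546, 0.682, 0, -70.136, -16.507], TCP at [0.304, -0.602, 0.227] pointing down, gripper open.
Joint ranges: [-176.03, 176.03], [-82.01, 121.73], [-58.28, 71.71], [-173.87, 95.51], [-174.79, -0.11], [-173.66, 173.66]. Speed limits (degrees/s): [136.94, 136.94, 172.46, 180, 180, 180].

### API

Orientations are given as [roll, pitch, yaw] about the fixed x, y, z axes, in that order (R = Rz(yaw) Ry(pitch) Rx(roll)).
In Python, from plant import r gives the robot as it stands.
- The arm moves only by the tool drive_tool, never from a script. Its argument "commands" is a list of rows, each an object of numbers: "hand": the closure, from 0 (fully open) to 1 (shut); "tx", "ty", "tz": the shift along the world's x, y, z scaled (see below); "turn": the turn about the world's z scaled (see below). A call has 1 to 10 rows; each row is the pose to reach, as a shift and turn from the pose commanded when the call began; what a row does not reach only later rows make up. The controller multiplies each number of a shift by 0.6 m and each number of a turn by 90 degrees. A row lasts 1/10 s, in which the tool goes at most 50 mm and 8.59 degrees, less where a joint would pass 70% of its speed; a pose out of reach is approached as far as the arm can. A call with a number of a shift or a turn outside -1 to 1 is refused whole. A call with a gripper value outside its range is refused whole. The fingers move at their own pace and stop on an object; "grip_force" is the grip in N (left out, the last holds). Time passes only in rows, so rows that repeat a pose let the fingers close. It gives the time, the measured TCP pose, the force, the opening and the grip force at its end, in the units of the state.
- r.get_state(): the state, without advancing time (a new reading comes with each control period).
- r.capture(name): name is "scene" or "top" or "wrist"; returns a dict with "frame" (420x560x3 uint8, red, green, blue), "fx", "fy", "cx", "cy" (pixels), "world_from_camera" (4x4, takes a point from camera to world coordinates); the wrist camera has in their place "T_tool_cam" (4x4, takes a point from camera to tool coordinates, whose origin is the TCP and whose axes are the flange's). Camera axes: x right, y down, z forward; pixel columns grow to the right and rows downward; lengths in m; the calibration is good to about 2 mm. A picture is of the moment at which its call begins: read the wrist's pose just before it. There is no depth.
- r.close_job(): hands the job in; it is judged then, once.
Trained networks look in the newest picture that a camera, given by its name, has taken for a name from the list of things; names that differ only in an ending like _2 or _b are one class to them, and where a whole thing is asked for, a point or a joint stands for the part that bears it (a point fixed in the world has none). Each returns a list of dicts, best first, with "score" (0 to 1); they miss things now and then, are a little off and sometimes report something else, mostly with a low value. They report only what shows in the picture. A call takes as long as a camera call.
- r.trace(label, camera): "pixels" (420x560 bool, what is visible of it) and "extent" ([left, top, right, bottom] in pixels, round what is visible of it).
The state is a dict: "time_s": time; "joints": joint angles; "qd": joint speeds; "joint_torque": joint torques, N m; "tcp_pos": TCP position; "eef_rot": TCP orientation; "contact_force": force on the tool from outside, world axes, zero at the start; "moment": the same for the moment, N m; "gripper_width": finger opening in m; "gripper_force": force on a finger pad.
Only numpy, scipy, OpenCV 4.12 (cv2) and the standard library are available. Lean on these libraries where they do the work, as an engineer would, in place of code of your own. Each camera call takes 0.05 s, during which the arm holds its last target. There are 200 camera calls.

### The job

Lift the loaded instrument tray by its black handle, keep it level, and stack it on the tray that lies loosely in the steriliser carrier, feeling with a light hand until its four corner lugs drop into the lower tray's blue sockets. Then press it down until it is fully home and both orange clips have snapped over its end tongues, and let go. Never lean on the stack with more than about 4 kg, and leave the jar, the dish and the bottle where they stand.

Things in the scene. Friction and masses are not known exactly. Their poses are not given: they have to be found in the camera images.
- handle (a point): Middle of the black handle bar of the loose, loaded aluminium tray (190 mm along its x, 140 along y, 0.45 to 0.75 kg, z up). The bar runs along the tray's y: 104 mm long, 12 thick (x), 20 tall, on posts 92 mm apart; grip from above across the 12 mm. The tray stands on four lugs, their ends 76 mm below this point; its floor's underside is 60 mm below. It fits either way round.
- lug (a point): Lower end of one of the tray's four blue round lugs, 11 mm across, 16 mm long, square-edged; this one is at x = +77, y = +52 mm of the tray, the others at the other signs.
- tongue (a point): Steel tongue, 30 mm wide, 2 thick, standing out 7.5 mm from the middle of the tray's +x end, level with its floor; a second one at the -x end.
- carrier: Fixed carrier: dark steel plate 250 (x) x 196 (y) mm, 6 thick, with corner angles 22 mm tall; origin under its centre, z up. The lower tray (190 x 140 mm, never turned in it) lies in it with PLAY: anywhere up to 8 mm from the carrier's centre in x and in y, each way. Its place is not measured, only visible in pictures and by feel. It takes about 4 N sideways to slide.
- deck (a point): Point over the carrier's centre, 46 mm above its underside, level with the tops of the lower tray's four flat blue corner plates (36 x 36 mm). Each has a round through socket 15 mm wide in its middle, at x = +-77, y = +-52 mm from the lower tray's own centre. Lugs that miss stand on these plates, the handle point then 76 mm above the deck.
- home (a point): Point over the carrier's centre, 106 mm above its underside: the height of the handle point when the tray is fully home, its floor resting on the blue plates (in plan the handle may end up to 13 mm off, following the lower tray).
- clip_a (a joint): Orange sprung clip at the lower tray's +x end, 28 mm wide, hinged low: angle in rad, 0 = upright, its rest and again once snapped over the tongue; about 0.1 while a tongue pushes it outwards. Both clips resist from 9 mm above home; the push, weight included, grows to 12 to 18 N until 4 mm above home, then falls off, and they snap back about 2 mm above home.
- clip_b (a joint): The same clip at the lower tray's -x end.
- jar_mid (a point): Amber jar, 48 mm wide, 62 mm tall, loose bystander: its centre.
- dish_mid (a point): White round dish, 90 mm wide, 35 mm tall, loose bystander: its centre.
- bottle_mid (a point): Clear bottle with a blue cap, 56 mm wide, 120 mm tall, loose bystander: its centre.

How it is judged (in metres and radians):
On the way, in this order (a step that is already met when the one before it is completed fails the run):
1. the tray is lifted clear of the bench by its handle (height (world z) of handle above 0.15 m and horizontal distance between handle and carrier above 0.1 m), for 0.2 s.
2. its lugs have dropped into the lower tray's sockets (z of handle in the frame of carrier below 0.118 m and horizontal distance between handle and carrier below 0.017 m and angle between handle's own z axis and vertical below 0.04 rad), for 0.1 s.
At the end, for the whole second after the job is handed in: The upper tray is fully home on the lower tray: handle point no more than 107.5 mm above the carrier's origin (106 mm when flush) and within 17 mm of it in plan, level within 0.025 rad, in line with the carrier within 0.05 rad, and both clips back upright (below 0.03 rad) over the tongues (z of handle in the frame of carrier below 0.1075 m and horizontal distance between handle and carrier below 0.017 m and angle between handle's own z axis and vertical below 0.025 rad and angle between the x axis of handle and the x axis of carrier, either way round below 0.05 rad and value of joint each of clip_a, clip_b below 0.03 rad); the robot touches nothing.
It fails at once if the tray pushes on the lower tray, clips or carrier with more than 40 N (contact force between tray and carrier above 40 N).
It fails at once if the loaded tray is tipped by more than 0.25 rad (angle between handle's own z axis and vertical above 0.25 rad).
It fails at once if the jar, dish or bottle is moved by more than 20 mm (distance of any of jar_mid, dish_mid, bottle_mid from where it was at the start of the episode above 0.02 m).
It also fails if it takes over 72 s, if anything falls off the work surface, if the arm or the gripper's body presses on something with over 40 N, if the wrist force passes 120 N, or if a joint passes its speed limit or range.

## Working session

There is one attempt and no reset: what is moved stays moved. The work goes in short steps, Python scripts to look and compute and a tool call to move; the robot and the scene stay as the last step left them, time stands still between calls to the robot, and variables do not carry over. Pictures are saved under pics/ and viewed, at most 10 in all, crops included, and the job is handed in when it is done.

Besides the shell and the picture viewer there is one more tool, called after "Call:" as name(argument=value, ...), one argument or row to a line, values as JSON. drive_tool: Moves the arm, as the interface text tells. Its arguments: {"type":"object","properties":{"commands":{"type":"array"},"grip_force":{"type":"number"}},"required":["commands"]}

```bash
mkdir -p pics; cat > h.py <<'E'
import numpy as np, cv2
from plant import r
from scipy.spatial.transform import Rotation as R
def cap(n):
    s=r.get_state(); c=r.capture(n)
    if n=="wrist":
        T=np.eye(4); T[:3,:3]=R.from_euler('xyz',s['eef_rot'],degrees=True).as_matrix(); T[:3,3]=s['tcp_pos']
        c['W']=T@np.array(c['T_tool_cam'])
    else: c['W']=np.array(c['world_from_camera'])
    return c
def at(c,uv,z):
    d=c['W'][:3,:3]@np.array([(uv[0]-c['cx'])/c['fx'],(uv[1]-c['cy'])/c['fy'],1.]); o=c['W'][:3,3]
    return o+d*(z-o[2])/d[2]
def px(c,p):
    q=np.linalg.inv(c['W'])@np.append(p,1); return q[0]/q[2]*c['fx']+c['cx'],q[1]/q[2]*c['fy']+c['cy']
def cen(m):
    y,x=np.nonzero(m); return x.mean(),y.mean()
def save(c,n): cv2.imwrite('pics/'+n,c['frame'][:,:,::-1])
E
python3 - <<'E'
from h import *
print(r.get_state())
for n in("top","scene"):
    c=cap(n); save(c,n+'0.png'); print(n,c['W'].round(3).tolist(),c['fx'])
    for l in("handle","lug","tongue","carrier","clip_a","jar_mid","dish_mid","bottle_mid"):
        for d in r.trace(l,n)[:3]: print(l,round(d['score'],2),d['extent'],np.round(cen(d['pixels']),1),at(c,cen(d['pixels']),.076 if l=='handle' else .04).round(3), cv2.minAreaRect(np.argwhere(d['pixels'])[:,::-1].astype(np.float32)))
E
python3 -c "
import cv2,numpy as np
" 
```

```text
{'time_s': 0.0, 'joints': array([-4.66901474e+01,  2.05921744e+01,  6.30578943e-01, -2.06348702e-02,
       -7.01366267e+01, -1.65076712e+01]), 'qd': array([ 0.04335701,  0.04065337,  0.03250496, -0.10001594,  0.06456895,
        0.00743858]), 'joint_torque': array([-9.36293945e-04, -5.82717204e+01,  2.93064594e+01,  6.99743316e+00,
        6.87775886e-03, -1.53573164e-04]), 'tcp_pos': array([ 0.30410605, -0.60202651,  0.22558847]), 'eef_rot': array([ 1.79900314e+02, -9.31379070e-03, -1.53204838e+02]), 'contact_force': array([-0.26935245,  0.01189305,  0.0293301 ]), 'moment': array([ 0.02869447,  0.02445129, -0.02357406]), 'gripper_force': 0.0, 'gripper_width': 0.08759043036412843}
top [[-0.028, -0.983, 0.181, 0.396], [-0.999, 0.024, -0.023, 0.027], [0.018, -0.182, -0.983, 1.11], [0.0, 0.0, 0.0, 1.0]] 424.2716524503055
handle 0.65 [151.0, 201.8, 210.3, 284.1] [178.  239.9] [0.522 0.26  0.076] ((177.96963500976562, 240.1582489013672), (78.80040740966797, 59.056034088134766), 84.92039489746094)
lug 0.86 [148.3, 198.0, 209.6, 280.3] [178.2 239.9] [0.527 0.267 0.04 ] ((178.4613037109375,
[... 2752 characters left out ...]
ip_a 0.58 [204.7, 313.6, 219.2, 326.1] [212.2 319.3] [ 0.607 -0.273  0.04 ] ((212.23074340820312, 319.3460998535156), (9.707253456115723, 14.422204971313477), 56.3099365234375)
clip_a 0.3 [281.0, 117.8, 364.8, 180.1] [322.3 147.2] [0.538 0.261 0.04 ] ((322.1536560058594, 145.08642578125), (76.40901184082031, 50.160682678222656), 25.27772331237793)
jar_mid 0.91 [222.1, 188.4, 239.9, 212.5] [230.6 198.6] [ 0.443 -0.014  0.04 ] ((230.5, 198.5), (27.0, 19.0), 90.0)
dish_mid 0.87 [298.8, 273.2, 338.4, 311.8] [317.9 291.3] [ 0.755 -0.087  0.04 ] ((318.0, 291.5), (37.0, 38.0), 90.0)
bottle_mid 0.6 [286.6, 220.6, 307.8, 259.8] [298.3 240.5] [ 0.648 -0.01   0.04 ] ((298.5, 239.5), (37.0, 23.0), 90.0)
```

```bash
python3 - <<'E'
import cv2,numpy as np
a=cv2.imread('pics/top0.png')
b=cv2.resize(a[180:310,130:440],(800,336),interpolation=cv2.INTER_CUBIC)
c=cv2.imread('pics/scene0.png'); c=cv2.resize(c[100:210,260:400],(330,260),interpolation=cv2.INTER_CUBIC)
o=np.zeros((600,800,3),np.uint8);o[:336]=b;o[338:598,:330]=c;cv2.imwrite('pics/m0.png',o)
E
```

```text
(no output)
```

View pics/m0.png

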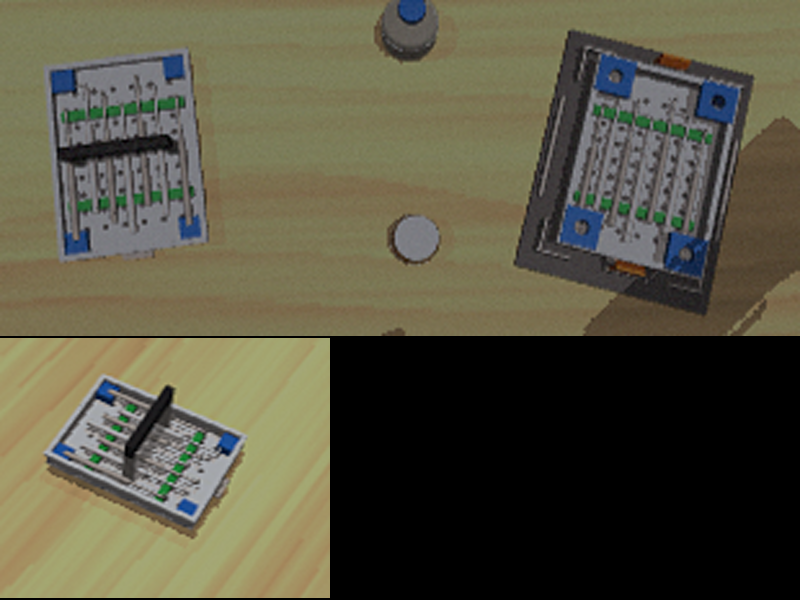

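The tray is on the left, its bar running from about (58,153) to (172,142) in the montage. The carrier is on the right, with sockets at about (616,77), (718,102), (582,228) and (686,254). Next I'll convert these to world coordinates.

```bash
cat >> h.py <<'E'
def blue(f):
    h=cv2.cvtColor(f,cv2.COLOR_RGB2HSV); return ((h[...,0]>100)&(h[...,0]<125)&(h[...,1]>140)&(h[...,2]>40)).astype(np.uint8)
def comps(m,lo,hi=1e9):
    n,l,s,c=cv2.connectedComponentsWithStats(m); return [(c[i],s[i,4],l==i) for i in range(1,n) if lo<s[i,4]<hi]
def fit(P):  # four corners of 154x104 rectangle -> centre, yaw of x axis (mod 180)
    P=np.array(P)[:,:2]; c=P.mean(0); q=P-c; best=None
    for a in np.arange(-90,90,.1):
        t=np.radians(a); x=q@[np.cos(t),np.sin(t)]; y=q@[-np.sin(t),np.cos(t)]
        e=((abs(x)-.077)**2+(abs(y)-.052)**2).sum()
        if best is None or e<best[0]: best=(e,a)
    return c.round(4),round(best[1],1),round((best[0]/4)**.5,4)
E
python3 - <<'E'
from h import *
c=cap("top"); f=c['frame']
B=comps(blue(f),25)
for b in B: print(b[0].round(1),b[1])
L=[b[0] for b in B if b[0][0]>325]; U=[b[0] for b in B if b[0][0]<230]
if len(L)==4: print('lower',fit([at(c,p,.046) for p in L]))
if len(U)==4: print('upper(z .02)',fit([at(c,p,.02) for p in U]))
m=(f.max(2)<45).astype(np.uint8); m[:,:140]=0; m[:,215:]=0
for b in comps(m,40):
    print('bar',b[0],b[1],at(c,b[0],.083),cv2.minAreaRect(np.argwhere(b[2])[:,::-1].astype(np.float32)))
    x=np.argwhere(b[2])[:,::-1]; v=cv2.fitLine(x.astype(np.float32),2,0,.01,.01).ravel(); w=at(c,b[0]+v[:2]*10,.083)-at(c,b[0]-v[:2]*10,.083); print('bar yaw',np.degrees(np.arctan2(w[1],w[0])))
# carrier outline
d=r.trace("carrier","top")[0]['pixels']
rc=cv2.boxPoints(cv2.minAreaRect(np.argwhere(d)[:,::-1].astype(np.float32))); P=[at(c,p,.01) for p in rc]
print('carrier',np.mean(P,0),[np.degrees(np.arctan2(*(P[i+1]-P[i])[1::-1])).round(1) for i in range(3)])
# candidate tool pose: yaw
print(np.array(c['W'])[:3,3]); w=r.capture("wrist"); print(np.array(w['T_tool_cam']).round(3).tolist(),w['fx'])
E
```

```text
[289.2 182.9] 87
[368.1 208.9] 170
[196.7 205.4] 59
[153.9 211. ] 71
[407.5 219.1] 176
[354.9 267.3] 166
[203.  267.8] 44
[158.9 273.7] 58
[395.3 277.9] 172
lower (array([ 0.505 , -0.2452]), np.float64(-16.2), np.float64(0.0005))
upper(z .02) (array([0.5313, 0.2721]), np.float64(6.0), np.float64(0.0058))
bar [174.32129964 237.10108303] 277 [0.52851003 0.26720211 0.083     ] ((174.9589080810547, 237.60958862304688), (8.00838565826416, 46.37535858154297), 83.9909896850586)
bar yaw -84.54990544332543
carrier [ 0.50309093 -0.24228595  0.01      ] [np.float64(-16.1), np.float64(-105.0), np.float64(162.0)]
[0.3960749  0.02713039 1.10962285]
[[-0.0, -0.957, -0.29, 0.078], [1.0, -0.0, 0.0, -0.001], [-0.0, -0.29, 0.957, -0.158], [0.0, 0.0, 0.0, 1.0]] 350.88083654075353
```

Call:
drive_tool(
  commands=[
    {"hand":0,"tx":0.275,"ty":0.75,"tz":0.03,"turn":0.39},
    {"hand":0,"tx":0.275,"ty":0.75,"tz":0.03,"turn":0.39},
    {"hand":0,"tx":0.275,"ty":0.75,"tz":0.03,"turn":0.39},
    {"hand":0,"tx":0.275,"ty":0.75,"tz":0.03,"turn":0.39},
    {"hand":0,"tx":0.275,"ty":0.75,"tz":0.03,"turn":0.39},
    {"hand":0,"tx":0.275,"ty":0.75,"tz":0.03,"turn":0.39},
    {"hand":0,"tx":0.275,"ty":0.75,"tz":0.03,"turn":0.39},
    {"hand":0,"tx":0.275,"ty":0.75,"tz":0.03,"turn":0.39},
    {"hand":0,"tx":0.275,"ty":0.75,"tz":0.03,"turn":0.39},
    {"hand":0,"tx":0.275,"ty":0.75,"tz":0.03,"turn":0.39},
  ],
)

```text
time_s: 2.05
tcp_pos: [0.4702, -0.1497, 0.2452]
eef_rot: [-179.9, 0.1, -118.0]
contact_force: [1.2, -0.2, -0.7]
gripper_width: 0.0876
gripper_force: 0.0
```

Call:
drive_tool(
  commands=[
    {"hand":0,"tx":0.1,"ty":0.7,"tz":0,"turn":0.375},
    {"hand":0,"tx":0.1,"ty":0.7,"tz":0,"turn":0.375},
    {"hand":0,"tx":0.1,"ty":0.7,"tz":0,"turn":0.375},
    {"hand":0,"tx":0.1,"ty":0.7,"tz":0,"turn":0.375},
    {"hand":0,"tx":0.1,"ty":0.7,"tz":0,"turn":0.375},
    {"hand":0,"tx":0.1,"ty":0.7,"tz":0,"turn":0.375},
    {"hand":0,"tx":0.1,"ty":0.7,"tz":0,"turn":0.375},
    {"hand":0,"tx":0.1,"ty":0.7,"tz":0,"turn":0.375},
    {"hand":0,"tx":0.1,"ty":0.7,"tz":0,"turn":0.375},
    {"hand":0,"tx":0.1,"ty":0.7,"tz":0,"turn":0.375},
  ],
)

```text
time_s: 3.05
tcp_pos: [0.5295, 0.2705, 0.2437]
eef_rot: [180.0, -0.0, -84.2]
contact_force: [-0.4, -0.4, -0.3]
gripper_width: 0.0877
gripper_force: 0.0
```

```bash
python3 - <<'E'
from h import *
s=r.get_state(); print(s['tcp_pos'],s['eef_rot'],s['time_s'],s['contact_force'])
c=cap("wrist"); save(c,'w1.png'); np.save('w1.npy',c['W'])
for p in([.529,.268,.086],[.527,.216,.086],[.531,.32,.086]): print(px(c,p))
for b in comps((c['frame'].max(2)<45).astype(np.uint8),300):
    x=np.argwhere(b[2])[:,::-1].astype(np.float32); print(b[0],b[1],at(c,b[0],.084),cv2.minAreaRect(x))
E
```

```text
[0.52946736 0.27050932 0.24371411] [ 1.79963836e+02 -2.58742295e-02 -8.41861019e+01] 3.05 [-0.42319084 -0.4384342  -0.30778741]
(np.float64(275.9228871208404), np.float64(187.28920389634305))
(np.float64(284.2213773806129), np.float64(130.33551096983052))
(np.float64(268.3554161111403), np.float64(239.22581002890962))
[272.21794166 196.06108971] 1817 [0.53153071 0.2772237  0.084     ] ((260.2862548828125, 208.483642578125), (123.4664077758789, 109.41617584228516), 59.38138961791992)
[280.91082742 343.5082309 ] 73868 [0.50604637 0.43892488 0.084     ] ((279.5, 334.0), (169.99996948242188, 558.9998779296875), 90.0)
```

View pics/w1.png

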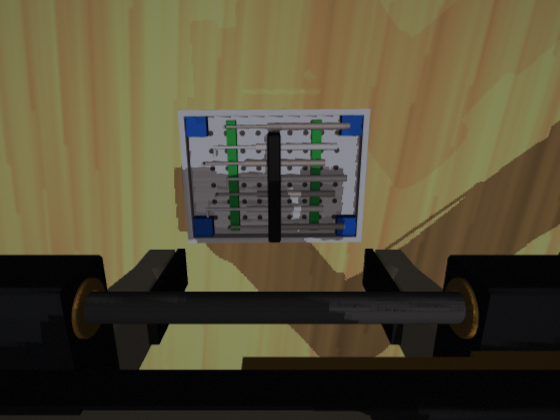

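The black bar runs straight down column 274, rows 131–240, so the yaw is right. I'll refine the bar's centre from this view.

```bash
python3 - <<'E'
from h import *
c=cap("wrist"); print(c['cx'],c['cy'])
f=c['frame']; m=(f.max(2)<40).astype(np.uint8); m[:,:262]=0; m[:,285:]=0; m[245:]=0; m[:125]=0
ys,xs=np.nonzero(m); print(ys.min(),ys.max())
for y0 in range(130,242,12): 
    s=xs[(ys>=y0)&(ys<y0+12)]; print(y0,np.percentile(s,[3,97]) if len(s) else '')
pr=[274,131],[274,236]
A=at(c,pr[0],.086);B=at(c,pr[1],.086);print(A,B,(A+B)/2,np.linalg.norm(A-B))
U=sorted([b for b in comps(blue(f),100,900) if b[0][1]<250],key=lambda b:-b[1])
print([(b[0].round(1).tolist(),b[1]) for b in U]); print(fit([at(c,b[0],.02) for b in U[:4]]))
E
```

```text
274.70675040018347 207.0093295601213
133 243
130 [267. 278.]
142 [267. 279.]
154 [267. 279.]
166 [267. 279.]
178 [267. 279.]
190 [267. 279.]
202 [267. 279.]
214 [268. 279.]
226 [264.86 280.28]
238 [268. 279.]
[0.53548401 0.21574052 0.086     ] [0.52557952 0.31442761 0.086     ] [0.53053176 0.26508407 0.086     ] 0.09918286835911362
[([195.1, 128.1], np.int32(409)), ([351.9, 126.6], np.int32(365)), ([202.2, 228.8], np.int32(353)), ([346.5, 227.5], np.int32(310))]
(array([0.5298, 0.274 ]), np.float64(6.3), np.float64(0.0081))
```

Call:
drive_tool(
  commands=[
    {"hand":0,"tx":0.001,"ty":-0.004,"tz":-0.08},
    {"hand":0,"tx":0.001,"ty":-0.004,"tz":-0.16},
    {"hand":0,"tx":0.001,"ty":-0.004,"tz":-0.21},
    {"hand":0,"tx":0.001,"ty":-0.004,"tz":-0.26},
    {"hand":0,"tx":0.001,"ty":-0.004,"tz":-0.29},
    {"hand":0,"tx":0.001,"ty":-0.004,"tz":-0.311},
    {"hand":0,"tx":0.001,"ty":-0.004,"tz":-0.311},
    {"hand":0,"tx":0.001,"ty":-0.004,"tz":-0.311},
  ],
)

```text
invalid input
```

Call:
drive_tool(
  commands=[
    {"hand":1},
    {"hand":1},
    {"hand":1},
    {"hand":1},
    {"hand":1},
    {"hand":1},
    {"hand":1},
    {"hand":1},
    {"hand":1},
    {"hand":1},
  ],
  grip_force=45,
)

```text
invalid input
```

Call:
drive_tool(
  commands=[
    {"hand":0,"tx":0.001,"ty":-0.004,"tz":-0.08,"turn":0},
    {"hand":0,"tx":0.001,"ty":-0.004,"tz":-0.16,"turn":0},
    {"hand":0,"tx":0.001,"ty":-0.004,"tz":-0.21,"turn":0},
    {"hand":0,"tx":0.001,"ty":-0.004,"tz":-0.26,"turn":0},
    {"hand":0,"tx":0.001,"ty":-0.004,"tz":-0.29,"turn":0},
    {"hand":0,"tx":0.001,"ty":-0.004,"tz":-0.311,"turn":0},
    {"hand":0,"tx":0.001,"ty":-0.004,"tz":-0.311,"turn":0},
    {"hand":0,"tx":0.001,"ty":-0.004,"tz":-0.311,"turn":0},
  ],
)

```text
time_s: 3.95
tcp_pos: [0.5305, 0.2649, 0.0589]
eef_rot: [-179.9, 0.0, -84.4]
contact_force: [-0.4, 0.9, 1.3]
gripper_width: 0.0874
gripper_force: 0.0
```

Call:
drive_tool(
  commands=[
    {"hand":1,"tx":0,"ty":0,"tz":0,"turn":0},
    {"hand":1,"tx":0,"ty":0,"tz":0,"turn":0},
    {"hand":1,"tx":0,"ty":0,"tz":0,"turn":0},
    {"hand":1,"tx":0,"ty":0,"tz":0,"turn":0},
    {"hand":1,"tx":0,"ty":0,"tz":0,"turn":0},
    {"hand":1,"tx":0,"ty":0,"tz":0,"turn":0},
    {"hand":1,"tx":0,"ty":0,"tz":0,"turn":0},
    {"hand":1,"tx":0,"ty":0,"tz":0,"turn":0},
    {"hand":1,"tx":0,"ty":0,"tz":0,"turn":0},
    {"hand":1,"tx":0,"ty":0,"tz":0,"turn":0},
  ],
  grip_force=45,
)

```text
time_s: 4.95
tcp_pos: [0.5301, 0.2652, 0.058]
eef_rot: [-180.0, 0.0, -84.3]
contact_force: [5.4, -1.3, -0.9]
gripper_width: 0.0131
gripper_force: 1.6
```

Call:
drive_tool(
  commands=[
    {"hand":1,"tx":0,"ty":0,"tz":0,"turn":0},
    {"hand":1,"tx":0,"ty":0,"tz":0,"turn":0},
    {"hand":1,"tx":0,"ty":0,"tz":0,"turn":0},
    {"hand":1,"tx":0,"ty":0,"tz":0,"turn":0},
  ],
  grip_force=45,
)

```text
time_s: 5.35
tcp_pos: [0.5302, 0.2653, 0.058]
eef_rot: [-180.0, 0.0, -84.3]
contact_force: [2.2, 0.1, -1.5]
gripper_width: 0.0118
gripper_force: 45.0
```

Call:
drive_tool(
  commands=[
    {"hand":1,"tx":0,"ty":0,"tz":0.01,"turn":0},
    {"hand":1,"tx":0,"ty":0,"tz":0.03,"turn":0},
    {"hand":1,"tx":0,"ty":0,"tz":0.06,"turn":0},
    {"hand":1,"tx":0,"ty":0,"tz":0.1,"turn":0},
    {"hand":1,"tx":0,"ty":0,"tz":0.15,"turn":0},
    {"hand":1,"tx":0,"ty":0,"tz":0.2,"turn":0},
    {"hand":1,"tx":0,"ty":0,"tz":0.24,"turn":0},
    {"hand":1,"tx":0,"ty":0,"tz":0.25,"turn":0},
    {"hand":1,"tx":0,"ty":0,"tz":0.25,"turn":0},
    {"hand":1,"tx":0,"ty":0,"tz":0.25,"turn":0},
  ],
)

```text
time_s: 6.35
tcp_pos: [0.5288, 0.2645, 0.2064]
eef_rot: [179.9, -0.1, -84.4]
contact_force: [-0.2, 0.8, -8.9]
gripper_width: 0.0119
gripper_force: 45.0
```

```bash
python3 - <<'E'
from h import *
s=r.get_state(); print(s['tcp_pos'],s['eef_rot'],s['time_s'],s['contact_force'],s['moment'],s['gripper_force'])
c=cap("wrist"); save(c,'w2.png')
f=c['frame']; U=sorted([b for b in comps(blue(f),100) if b[0][1]<270],key=lambda b:-b[1])
print([(b[0].round(1).tolist(),b[1]) for b in U])
E
```

```text
[0.52882651 0.26454313 0.20636153] [ 1.79853004e+02 -5.17295459e-02 -8.43712211e+01] 6.35 [-0.23680603  0.83725967 -8.87344565] [-0.00852676  0.1355564   0.01276039] 44.98403012752533
[([122.2, 160.5], np.int32(1625)), ([429.4, 159.4], np.int32(1353))]
```

View pics/w2.png

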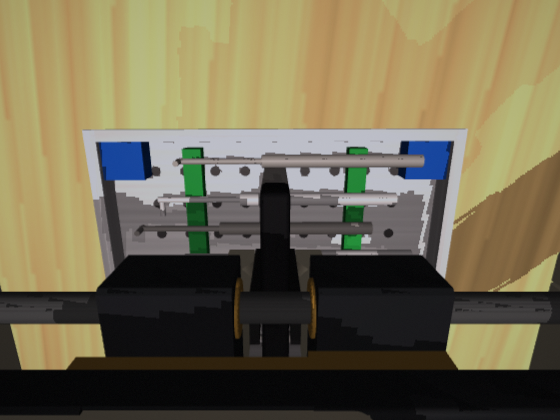

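Call:
drive_tool(
  commands=[
    {"hand":1,"tx":0,"ty":-0.01,"tz":0,"turn":-0.01},
    {"hand":1,"tx":0,"ty":-0.04,"tz":0,"turn":-0.02},
    {"hand":1,"tx":-0.01,"ty":-0.09,"tz":0,"turn":-0.04},
    {"hand":1,"tx":-0.01,"ty":-0.15,"tz":0,"turn":-0.06},
    {"hand":1,"tx":-0.02,"ty":-0.21,"tz":0,"turn":-0.08},
    {"hand":1,"tx":-0.02,"ty":-0.27,"tz":0,"turn":-0.1},
    {"hand":1,"tx":-0.02,"ty":-0.33,"tz":0,"turn":-0.12},
    {"hand":1,"tx":-0.02,"ty":-0.39,"tz":0,"turn":-0.14},
    {"hand":1,"tx":-0.02,"ty":-0.45,"tz":0,"turn":-0.16},
    {"hand":1,"tx":-0.02,"ty":-0.5,"tz":0,"turn":-0.17},
  ],
)

```text
time_s: 7.4
tcp_pos: [0.5167, -0.0375, 0.2075]
eef_rot: [179.9, -0.0, -99.8]
contact_force: [0.9, -0.2, -6.6]
gripper_width: 0.0116
gripper_force: 45.0
```

Call:
drive_tool(
  commands=[
    {"hand":1,"tx":0,"ty":-0.06,"tz":0,"turn":-0.015},
    {"hand":1,"tx":-0.01,"ty":-0.12,"tz":0,"turn":-0.03},
    {"hand":1,"tx":-0.01,"ty":-0.18,"tz":0,"turn":-0.045},
    {"hand":1,"tx":-0.02,"ty":-0.24,"tz":0,"turn":-0.06},
    {"hand":1,"tx":-0.02,"ty":-0.29,"tz":0,"turn":-0.07},
    {"hand":1,"tx":-0.021,"ty":-0.33,"tz":0,"turn":-0.072},
    {"hand":1,"tx":-0.021,"ty":-0.35,"tz":0,"turn":-0.072},
    {"hand":1,"tx":-0.021,"ty":-0.353,"tz":0,"turn":-0.072},
    {"hand":1,"tx":-0.021,"ty":-0.353,"tz":0,"turn":-0.072},
    {"hand":1,"tx":-0.021,"ty":-0.353,"tz":0,"turn":-0.072},
  ],
)

```text
time_s: 8.4
tcp_pos: [0.5051, -0.2461, 0.2078]
eef_rot: [180.0, 0.0, -106.1]
contact_force: [0.2, -0.2, -7.6]
gripper_width: 0.0115
gripper_force: 45.0
```

```bash
python3 - <<'E'
from h import *
import cv2
f0=cv2.imread('pics/top0.png')[:,:,::-1].copy()
s=r.get_state(); print(s['tcp_pos'],s['eef_rot'],s['time_s'],s['contact_force'],s['moment'])
c=cap("top"); save(c,'t3.png'); 
U=[b[0] for b in comps(blue(f0),25) if b[0][0]<230]
for z in(.02,.03,.04): print(z,fit([at(c,p,z) for p in U]))
print([(b[0].round(1).tolist(),int(b[1])) for b in comps(blue(c['frame']),25)])
d=cap("scene"); save(d,'s3.png'); w=cap("wrist"); save(w,'w3.png')
print([(b[0].round(1).tolist(),int(b[1])) for b in comps(blue(d['frame']),25)])
a=cv2.resize(c['frame'][170:320,310:450],(400,428)); b=cv2.resize(d['frame'][190:370,110:280],(400,424))
o=np.zeros((428,800,3),np.uint8); o[:,:400]=a; o[:424,400:]=b; cv2.imwrite('pics/m3.png',o[:,:,::-1])
E
```

```text
[ 0.50510992 -0.24614048  0.20780655] [ 1.79980537e+02  1.12112177e-02 -1.06117252e+02] 8.4 [ 0.20522388 -0.17187718 -7.60560357] [-0.00185893  0.08144247 -0.00634572]
0.02 (array([0.5313, 0.2721]), np.float64(6.0), np.float64(0.0058))
0.03 (array([0.53  , 0.2699]), np.float64(6.0), np.float64(0.0049))
0.04 (array([0.5288, 0.2676]), np.float64(6.0), np.float64(0.004))
[([411.9, 279.9], 32)]
[([299.1, 226.9], 113), ([130.7, 241.6], 95), ([220.8, 268.7], 93), ([224.2, 294.2], 219), ([170.8, 302.8], 98), ([183.3, 322.9], 235)]
```

View pics/m3.png

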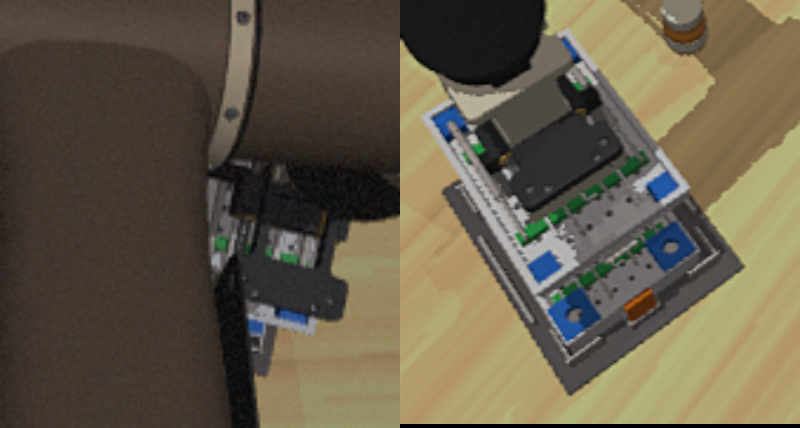

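View pics/w3.png

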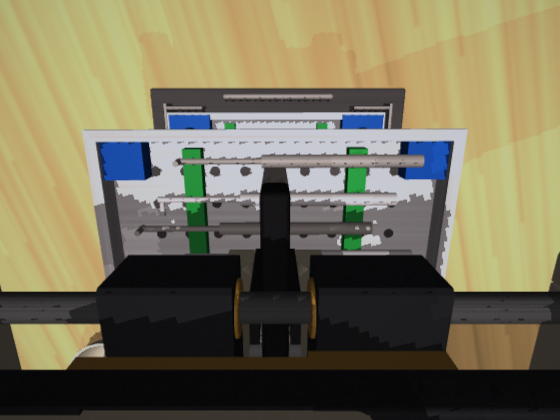

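The tray hangs level above the lower tray. The lower plates show at rows 114–130, columns 169–210 and 342–384, and the alignment is within about 1–2 mm. I'll measure it at the pixel edges.

```bash
python3 - <<'E'
from h import *
c=cap("wrist"); s=r.get_state(); f=c['frame']; T=np.array(c['T_tool_cam'])
m=blue(f)
def tool(u,v,zt): # tool coords at tool z
    d=T[:3,:3]@[(u-c['cx'])/c['fx'],(v-c['cy'])/c['fy'],1]; return (T[:3,3]+d*(zt-T[2,3])/d[2])[:2]
for b in comps(m,80):
    ys,xs=np.nonzero(b[2]); print(b[0].round(1),b[1],np.percentile(xs,[1,99]),np.percentile(ys,[1,99]))
zt=s['tcp_pos'][2]-.046
B=[b for b in comps(m,80) if b[0][1]<132]
for b in B:
    ys,xs=np.nonzero(b[2]); 
    print('outer corners',tool(xs.min()-.5,ys.min()+3,zt),tool(xs.max()+.5,ys.min()+3,zt),'top',tool(b[0][0],ys.min()-.5,zt))
up=[b for b in comps(m,800) if b[0][1]>132]
for b in up: print('upper',tool(*b[0],.0174))
# scene: lower plates vs estimate
d=cap("scene")
L=[b for b in comps(blue(d['frame']),150)]
for b in L: print('scene plate',at(d,b[0],.046).round(4))
t=np.radians(-16.2); 
for x,y in((.077,.052),(.077,-.052)): print(np.array([.505,-.2452])+[x*np.cos(t)-y*np.sin(t),x*np.sin(t)+y*np.cos(t)])
E
```

```text
[189.7 121.6] 570 [170. 210.] [115. 128.]
[361.9 121.4] 566 [341. 382.] [115. 128.]
[427.4 159.6] 1437 [401. 449.] [142. 178.]
[122.2 160.8] 1606 [100.05 144.  ] [142. 179.]
outer corners [ 0.06404104 -0.09446845] [ 0.06404115 -0.05645484] top [ 0.06703486 -0.0755362 ]
outer corners [0.06404148 0.05757482] [0.06404159 0.09558099] top [0.06703501 0.07629973]
upper [0.05049093 0.0758879 ]
upper [ 0.04988768 -0.07699594]
scene plate [ 0.5938 -0.2161  0.046 ]
scene plate [ 0.5651 -0.3155  0.046 ]
[ 0.59345015 -0.21674704]
[ 0.56443508 -0.31661759]
```

Call:
drive_tool(
  commands=[
    {"hand":1,"tx":-0.002,"ty":0,"tz":-0.01,"turn":0},
    {"hand":1,"tx":-0.002,"ty":0,"tz":-0.03,"turn":0},
    {"hand":1,"tx":-0.002,"ty":0,"tz":-0.06,"turn":0},
    {"hand":1,"tx":-0.002,"ty":0,"tz":-0.09,"turn":0},
    {"hand":1,"tx":-0.002,"ty":0,"tz":-0.12,"turn":0},
    {"hand":1,"tx":-0.002,"ty":0,"tz":-0.145,"turn":0},
    {"hand":1,"tx":-0.002,"ty":0,"tz":-0.16,"turn":0},
    {"hand":1,"tx":-0.002,"ty":0,"tz":-0.166,"turn":0},
    {"hand":1,"tx":-0.002,"ty":0,"tz":-0.166,"turn":0},
    {"hand":1,"tx":-0.002,"ty":0,"tz":-0.166,"turn":0},
  ],
)

```text
time_s: 9.65
tcp_pos: [0.5047, -0.2468, 0.1089]
eef_rot: [-179.9, -0.0, -106.1]
contact_force: [0.8, 0.7, -6.8]
gripper_width: 0.0119
gripper_force: 45.0
```

Call:
drive_tool(
  commands=[
    {"hand":1,"tx":0,"ty":0,"tz":-0.001,"turn":0},
    {"hand":1,"tx":0,"ty":0,"tz":-0.002,"turn":0},
    {"hand":1,"tx":0,"ty":0,"tz":-0.003,"turn":0},
    {"hand":1,"tx":0,"ty":0,"tz":-0.004,"turn":0},
    {"hand":1,"tx":0,"ty":0,"tz":-0.005,"turn":0},
    {"hand":1,"tx":0,"ty":0,"tz":-0.006,"turn":0},
    {"hand":1,"tx":0,"ty":0,"tz":-0.006,"turn":0},
    {"hand":1,"tx":0,"ty":0,"tz":-0.006,"turn":0},
  ],
)

```text
time_s: 10.45
tcp_pos: [0.5041, -0.2467, 0.1047]
eef_rot: [180.0, -0.0, -106.1]
contact_force: [-0.7, -0.3, -6.9]
gripper_width: 0.0116
gripper_force: 45.0
```

```bash
python3 - <<'E'
from h import *
s=r.get_state(); print(s['tcp_pos'],s['eef_rot'],s['time_s'],s['contact_force'],s['moment'])
d=cap("scene"); save(d,'s4.png'); cv2.imwrite('pics/s4c.png',cv2.resize(d['frame'][200:370,110:280],(680,600),interpolation=cv2.INTER_CUBIC)[:600,:,::-1])
E
```

```text
[ 0.50411437 -0.24667322  0.10471961] [ 1.79993219e+02 -1.45539626e-03 -1.06125900e+02] 10.45 [-0.70264541 -0.27278629 -6.86123108] [-0.05007284  0.09877367  0.0237583 ]
```

View pics/s4c.png

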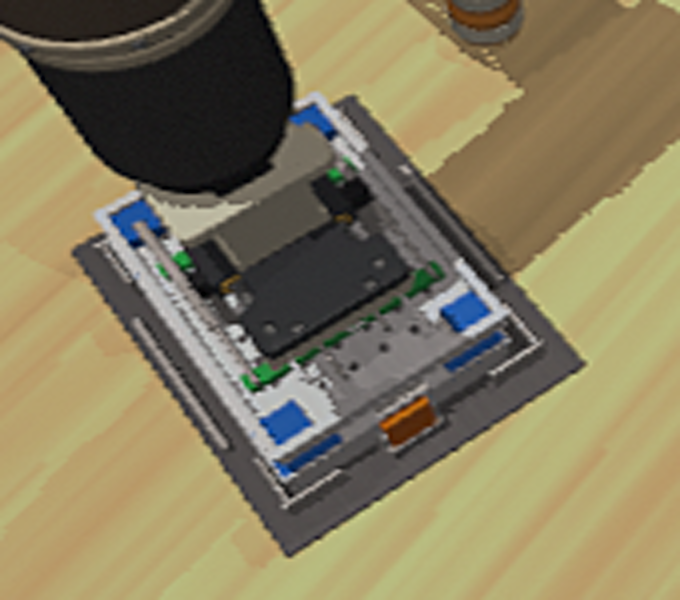

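The upper tray sits over the lower one with its edges parallel, and it is not touching yet. I'll lower it in 0.6 mm steps.

Call:
drive_tool(
  commands=[
    {"hand":1,"tx":0,"ty":0,"tz":-0.001,"turn":0},
    {"hand":1,"tx":0,"ty":0,"tz":-0.002,"turn":0},
    {"hand":1,"tx":0,"ty":0,"tz":-0.003,"turn":0},
    {"hand":1,"tx":0,"ty":0,"tz":-0.003,"turn":0},
    {"hand":1,"tx":0,"ty":0,"tz":-0.003,"turn":0},
  ],
)

```text
time_s: 11.0
tcp_pos: [0.5044, -0.2468, 0.1036]
eef_rot: [-180.0, -0.0, -106.1]
contact_force: [-2.5, 0.9, 1.9]
gripper_width: 0.0114
gripper_force: 45.0
```

Call:
drive_tool(
  commands=[
    {"hand":1,"tx":0,"ty":0,"tz":-0.001,"turn":0},
    {"hand":1,"tx":0,"ty":0,"tz":-0.002,"turn":0},
    {"hand":1,"tx":0,"ty":0,"tz":-0.002,"turn":0},
    {"hand":1,"tx":0,"ty":0,"tz":-0.002,"turn":0},
  ],
)

```text
time_s: 11.4
tcp_pos: [0.5041, -0.2469, 0.1012]
eef_rot: [180.0, -0.0, -106.1]
contact_force: [-0.1, -3.1, -4.8]
gripper_width: 0.012
gripper_force: 45.0
```

Contact came at 0.1036. It then eased at 0.1012, so the lugs seem to be going in. I'll carry on gently.

Call:
drive_tool(
  commands=[
    {"hand":1,"tx":0,"ty":0,"tz":-0.001,"turn":0},
    {"hand":1,"tx":0,"ty":0,"tz":-0.002,"turn":0},
    {"hand":1,"tx":0,"ty":0,"tz":-0.003,"turn":0},
    {"hand":1,"tx":0,"ty":0,"tz":-0.003,"turn":0},
    {"hand":1,"tx":0,"ty":0,"tz":-0.003,"turn":0},
  ],
)

```text
time_s: 11.9
tcp_pos: [0.5041, -0.2467, 0.0998]
eef_rot: [180.0, 0.0, -106.1]
contact_force: [0.0, -4.9, -7.4]
gripper_width: 0.0117
gripper_force: 45.0
```

Call:
drive_tool(
  commands=[
    {"hand":1,"tx":0,"ty":0,"tz":-0.001,"turn":0},
    {"hand":1,"tx":0,"ty":0,"tz":-0.002,"turn":0},
    {"hand":1,"tx":0,"ty":0,"tz":-0.003,"turn":0},
    {"hand":1,"tx":0,"ty":0,"tz":-0.003,"turn":0},
  ],
)

```text
time_s: 12.3
tcp_pos: [0.5044, -0.2467, 0.0983]
eef_rot: [-180.0, -0.0, -106.1]
contact_force: [-0.2, -4.2, -3.5]
gripper_width: 0.0114
gripper_force: 45.0
```

Call:
drive_tool(
  commands=[
    {"hand":1,"tx":0,"ty":-0.001,"tz":-0.001,"turn":0},
    {"hand":1,"tx":0,"ty":-0.001,"tz":-0.002,"turn":0},
    {"hand":1,"tx":0,"ty":-0.001,"tz":-0.003,"turn":0},
    {"hand":1,"tx":0,"ty":-0.001,"tz":-0.004,"turn":0},
    {"hand":1,"tx":0,"ty":-0.001,"tz":-0.004,"turn":0},
  ],
)

```text
time_s: 12.8
tcp_pos: [0.5046, -0.2473, 0.0961]
eef_rot: [-179.9, 0.0, -106.1]
contact_force: [-0.3, -0.6, 1.5]
gripper_width: 0.0116
gripper_force: 45.0
```

Call:
drive_tool(
  commands=[
    {"hand":1,"tx":0,"ty":0,"tz":-0.001,"turn":0},
    {"hand":1,"tx":0,"ty":0,"tz":-0.002,"turn":0},
    {"hand":1,"tx":0,"ty":0,"tz":-0.003,"turn":0},
    {"hand":1,"tx":0,"ty":0,"tz":-0.004,"turn":0},
    {"hand":1,"tx":0,"ty":0,"tz":-0.004,"turn":0},
  ],
)

```text
time_s: 13.3
tcp_pos: [0.5048, -0.2474, 0.094]
eef_rot: [-179.9, -0.0, -106.1]
contact_force: [-0.9, -0.4, 6.5]
gripper_width: 0.0118
gripper_force: 45.0
```

Call:
drive_tool(
  commands=[
    {"hand":1,"tx":0,"ty":0,"tz":-0.001,"turn":0},
    {"hand":1,"tx":0,"ty":0,"tz":-0.002,"turn":0},
    {"hand":1,"tx":0,"ty":0,"tz":-0.003,"turn":0},
    {"hand":1,"tx":0,"ty":0,"tz":-0.003,"turn":0},
  ],
)

```text
time_s: 13.7
tcp_pos: [0.505, -0.2476, 0.0929]
eef_rot: [-179.9, -0.0, -106.1]
contact_force: [-3.0, -0.9, 10.7]
gripper_width: 0.0116
gripper_force: 45.0
```

Call:
drive_tool(
  commands=[
    {"hand":1,"tx":0,"ty":0,"tz":-0.001,"turn":0},
    {"hand":1,"tx":0,"ty":0,"tz":-0.002,"turn":0},
    {"hand":1,"tx":0,"ty":0,"tz":-0.003,"turn":0},
    {"hand":1,"tx":0,"ty":0,"tz":-0.003,"turn":0},
  ],
)

```text
time_s: 14.1
tcp_pos: [0.5038, -0.2474, 0.0892]
eef_rot: [180.0, -0.0, -106.1]
contact_force: [-0.8, -3.3, -1.9]
gripper_width: 0.0117
gripper_force: 45.0
```

Past the peak. I'll press the last millimetre or so.

Call:
drive_tool(
  commands=[
    {"hand":1,"tx":0,"ty":0,"tz":-0.001,"turn":0},
    {"hand":1,"tx":0,"ty":0,"tz":-0.002,"turn":0},
    {"hand":1,"tx":0,"ty":0,"tz":-0.002,"turn":0},
    {"hand":1,"tx":0,"ty":0,"tz":-0.002,"turn":0},
  ],
)

```text
time_s: 14.5
tcp_pos: [0.5041, -0.2473, 0.0882]
eef_rot: [180.0, 0.0, -106.1]
contact_force: [0.9, -5.3, -5.8]
gripper_width: 0.0115
gripper_force: 45.0
```

Call:
drive_tool(
  commands=[
    {"hand":1,"tx":0,"ty":-0.001,"tz":-0.001,"turn":0},
    {"hand":1,"tx":0,"ty":-0.001,"tz":-0.002,"turn":0},
    {"hand":1,"tx":0,"ty":-0.001,"tz":-0.002,"turn":0},
    {"hand":1,"tx":0,"ty":-0.001,"tz":-0.002,"turn":0},
  ],
)

```text
time_s: 14.9
tcp_pos: [0.5041, -0.2475, 0.0879]
eef_rot: [-180.0, 0.0, -106.1]
contact_force: [-3.2, 2.1, 5.2]
gripper_width: 0.0115
gripper_force: 45.0
```

Call:
drive_tool(
  commands=[
    {"hand":1,"tx":0,"ty":0,"tz":-0.001,"turn":0},
    {"hand":1,"tx":0,"ty":0,"tz":-0.001,"turn":0},
    {"hand":1,"tx":0,"ty":0,"tz":-0.001,"turn":0},
  ],
)

```text
time_s: 15.2
tcp_pos: [0.5047, -0.2476, 0.088]
eef_rot: [-179.9, 0.0, -106.1]
contact_force: [-3.1, 3.0, 9.8]
gripper_width: 0.0118
gripper_force: 45.0
```

```bash
python3 - <<'E'
from h import *
s=r.get_state(); print(s['tcp_pos'],s['time_s'],s['contact_force'],s['moment'])
d=cap("scene"); cv2.imwrite('pics/s5c.png',cv2.resize(d['frame'][200:370,110:280],(600,600),interpolation=cv2.INTER_CUBIC)[:,:,::-1])
E
```

```text
[ 0.50465704 -0.24763284  0.0879556 ] 15.2 [-3.06989181  3.03381985  9.84434014] [ 1.04082268  1.07591411 -0.06488417]
```

View pics/s5c.png

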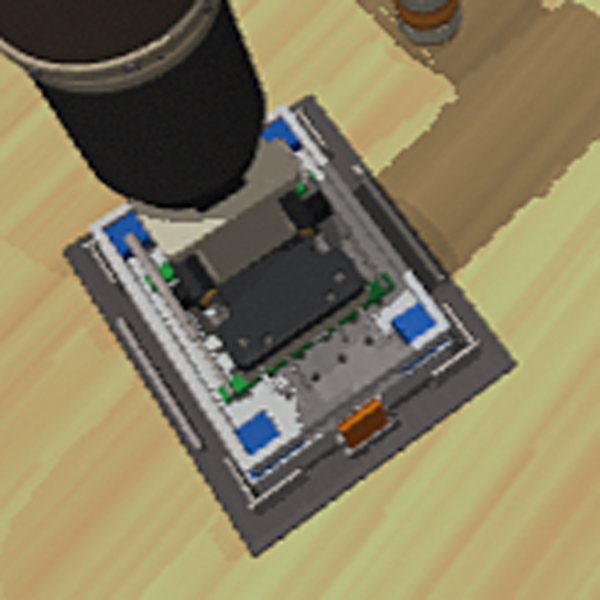

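Call:
drive_tool(
  commands=[
    {"hand":1,"tx":0,"ty":0,"tz":-0.001,"turn":0},
    {"hand":1,"tx":0,"ty":0,"tz":-0.001,"turn":0},
    {"hand":1,"tx":0,"ty":0,"tz":-0.001,"turn":0},
  ],
)

```text
time_s: 15.55
tcp_pos: [0.5052, -0.2478, 0.0879]
eef_rot: [-179.9, 0.0, -106.1]
contact_force: [-2.0, 3.5, 13.2]
gripper_width: 0.0118
gripper_force: 45.0
```

```bash
python3 - <<'E'
from h import *
s=r.get_state(); print(s['tcp_pos'],s['time_s'],s['contact_force'],s['moment'])
c=cap("top"); save(c,'t5.png'); w=cap('wrist'); save(w,'w5.png')
E
```

```text
[ 0.50518664 -0.24779687  0.08792718] 15.55 [-2.01037301  3.46674367 13.15590354] [ 1.1037345   1.1245737  -0.12463078]
```

Solid contact at z 0.0879. I'll ease off the load, open the hand and rise.

Call:
drive_tool(
  commands=[
    {"hand":1,"tx":0,"ty":0,"tz":0.002,"turn":0},
    {"hand":1,"tx":0,"ty":0,"tz":0.002,"turn":0},
    {"hand":0,"tx":0,"ty":0,"tz":0.002,"turn":0},
    {"hand":0,"tx":0,"ty":0,"tz":0.002,"turn":0},
    {"hand":0,"tx":0,"ty":0,"tz":0.002,"turn":0},
    {"hand":0,"tx":0,"ty":0,"tz":0.002,"turn":0},
    {"hand":0,"tx":0,"ty":0,"tz":0.002,"turn":0},
    {"hand":0,"tx":0,"ty":0,"tz":0.002,"turn":0},
    {"hand":0,"tx":0,"ty":0,"tz":0.002,"turn":0},
    {"hand":0,"tx":0,"ty":0,"tz":0.002,"turn":0},
  ],
)

```text
time_s: 16.65
tcp_pos: [0.5042, -0.2479, 0.0874]
eef_rot: [-180.0, 0.0, -106.1]
contact_force: [-1.0, -0.6, -0.6]
gripper_width: 0.0702
gripper_force: 0.0
```

Call:
drive_tool(
  commands=[
    {"hand":0,"tx":0,"ty":0,"tz":0.02,"turn":0},
    {"hand":0,"tx":0,"ty":0,"tz":0.05,"turn":0},
    {"hand":0,"tx":0,"ty":0,"tz":0.1,"turn":0},
    {"hand":0,"tx":0,"ty":0,"tz":0.16,"turn":0},
    {"hand":0,"tx":0,"ty":0,"tz":0.22,"turn":0},
    {"hand":0,"tx":0,"ty":0,"tz":0.25,"turn":0},
    {"hand":0,"tx":0,"ty":0,"tz":0.25,"turn":0},
  ],
)

```text
time_s: 17.35
tcp_pos: [0.5057, -0.2484, 0.2419]
eef_rot: [-179.6, 0.0, -106.1]
contact_force: [-0.1, 0.1, -0.9]
gripper_width: 0.0875
gripper_force: 0.0
```

```bash
python3 - <<'E'
from h import *
s=r.get_state(); print(s['tcp_pos'],s['time_s'],s['contact_force'])
w=cap("wrist"); d=cap("scene")
o=np.zeros((420,800,3),np.uint8); o[:,:380]=w['frame'][:,85:465]; o[:,380:]=cv2.resize(d['frame'][200:370,110:280],(420,420),interpolation=cv2.INTER_CUBIC)
cv2.imwrite('pics/m6.png',o[:,:,::-1])
E
```

```text
[ 0.50571019 -0.24841839  0.24188586] 17.35 [-0.10895569  0.11994258 -0.93005001]
```

View pics/m6.png

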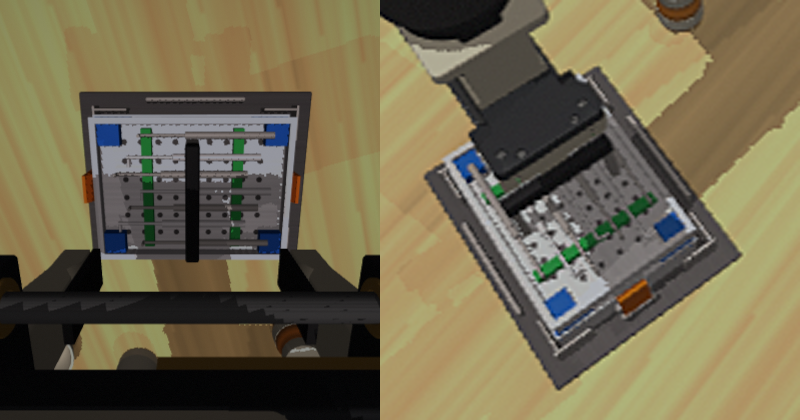

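The tray is seated and in line. The left (+x) clip at column 88 shows more than the right (−x) one at column 297. I'll look at the −x end from outside.

Call:
drive_tool(
  commands=[
    {"hand":0,"tx":-0.08,"ty":0.023,"tz":0,"turn":0},
    {"hand":0,"tx":-0.16,"ty":0.046,"tz":0,"turn":0},
    {"hand":0,"tx":-0.2,"ty":0.058,"tz":0,"turn":0},
    {"hand":0,"tx":-0.2,"ty":0.058,"tz":0,"turn":0},
    {"hand":0,"tx":-0.2,"ty":0.058,"tz":0,"turn":0},
  ],
)

```text
time_s: 17.95
tcp_pos: [0.3837, -0.213, 0.2373]
eef_rot: [-180.0, 0.0, -106.1]
contact_force: [-0.1, -0.0, 0.7]
gripper_width: 0.0876
gripper_force: 0.0
```

```bash
python3 - <<'E'
from h import *
s=r.get_state(); print(s['tcp_pos'],s['time_s'])
w=cap("wrist"); save(w,'w7.png'); f=w['frame']
h=cv2.cvtColor(f,cv2.COLOR_RGB2HSV); m=((h[...,0]>3)&(h[...,0]<16)&(h[...,1]>190)&(h[...,2]>90)).astype(np.uint8)
for b in comps(m,30):
    ys,xs=np.nonzero(b[2]); print('orange',b[0].round(1),b[1],xs.min(),xs.max(),ys.min(),ys.max())
for d in r.trace('clip_a','wrist'): print(d['score'],d['extent'])
cv2.imwrite('pics/w7c.png',cv2.resize(f[80:280,:400],(800,400),interpolation=cv2.INTER_CUBIC)[:,:,::-1])
E
```

```text
[ 0.38373461 -0.21297095  0.23729141] 17.95
orange [251.1 181.4] 71 247 254 175 197
orange [ 39.2 190.2] 189 33 45 177 203
0.57 [30.6, 172.1, 44.6, 205.6]
0.56 [245.4, 166.5, 257.2, 206.2]
```

View pics/w7c.png

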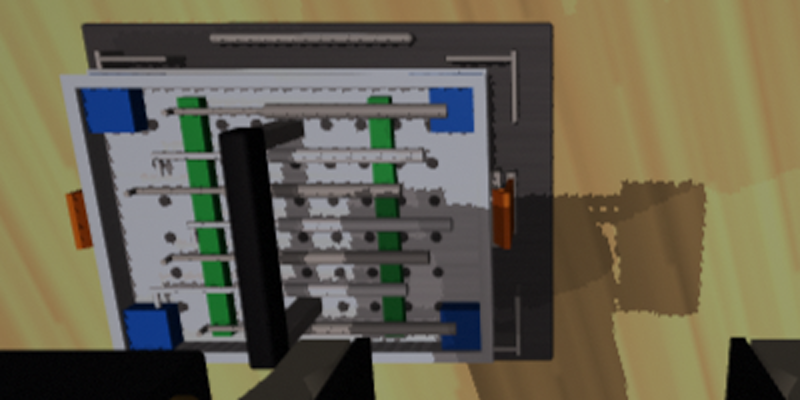

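Call:
drive_tool(
  commands=[
    {"hand":0,"tx":0.1,"ty":0.65,"tz":0.05,"turn":0},
    {"hand":0,"tx":0.1,"ty":0.65,"tz":0.05,"turn":0},
    {"hand":0,"tx":0.1,"ty":0.65,"tz":0.05,"turn":0},
    {"hand":0,"tx":0.1,"ty":0.65,"tz":0.05,"turn":0},
    {"hand":0,"tx":0.1,"ty":0.65,"tz":0.05,"turn":0},
    {"hand":0,"tx":0.1,"ty":0.65,"tz":0.05,"turn":0},
    {"hand":0,"tx":0.1,"ty":0.65,"tz":0.05,"turn":0},
    {"hand":0,"tx":0.1,"ty":0.65,"tz":0.05,"turn":0},
    {"hand":0,"tx":0.1,"ty":0.65,"tz":0.05,"turn":0},
    {"hand":0,"tx":0.1,"ty":0.65,"tz":0.05,"turn":0},
  ],
)

```text
time_s: 19.05
tcp_pos: [0.4444, 0.1782, 0.2661]
eef_rot: [179.9, -0.1, -106.0]
contact_force: [0.5, 0.2, -0.4]
gripper_width: 0.0878
gripper_force: 0.0
```

```bash
python3 - <<'E'
from h import *
def orange(f):
    h=cv2.cvtColor(f,cv2.COLOR_RGB2HSV); return ((h[...,0]>3)&(h[...,0]<17)&(h[...,1]>190)&(h[...,2]>70)).astype(np.uint8)
t=np.radians(-16.2); ex=np.array([np.cos(t),np.sin(t)]); C=np.array([.505,-.2452])
for n in("top","scene"):
    c=cap(n); save(c,n+'9.png'); f0=cv2.imread(f'pics/{n}0.png')[:,:,::-1].copy()
    for tag,f in(("before",f0),("after",c['frame'])):
        o=[]
        for b in comps(orange(f),10):
            P=np.array([at(c,p[::-1],.055)[:2] for p in np.argwhere(b[2])]); x=(P-C)@ex; y=(P-C)@[-ex[1],ex[0]]
            if abs(abs(x.mean())-.1)<.02 and abs(y.mean())<.03: o.append((int(b[1]),(np.percentile(x,[3,50,97])*1e3).round(1).tolist(),round(y.mean()*1e3,1)))
        print(n,tag,o)
    print([(b[0].round(1).tolist(),int(b[1])) for b in comps(blue(c['frame']),25)])
    if n=="top":
        U=[b[0] for b in comps(blue(c['frame']),40) if b[0][0]>325]
        if len(U)>=4: print(fit([at(c,p,.07+.016) for p in U[:4]]))
        a=cv2.resize(f0[190:300,335:425],(390,477),interpolation=cv2.INTER_CUBIC);b=cv2.resize(c['frame'][190:300,335:425],(390,477),interpolation=cv2.INTER_CUBIC)
        cv2.imwrite('pics/m9.png',np.hstack([a,b])[:,:,::-1])
E
```

```text
top before [(35, [98.8, 103.3, 107.8], np.float64(0.1)), (16, [-105.2, -102.5, -100.6], np.float64(1.0))]
top after [(29, [103.9, 107.1, 110.3], np.float64(0.4)), (20, [-102.6, -100.0, -97.8], np.float64(-0.1))]
[([289.1, 182.9], 89), ([367.7, 205.6], 64), ([410.3, 216.4], 73), ([353.7, 267.7], 48), ([397.6, 279.1], 56)]
(array([ 0.5037, -0.2374]), np.float64(-16.1), np.float64(0.0025))
scene before [(71, [-109.7, -102.4, -95.1], np.float64(-0.4)), (73, [102.2, 108.3, 117.0], np.float64(1.2))]
scene after [(15, [-107.4, -106.1, -104.5], np.float64(2.6)), (35, [104.5, 107.3, 109.9], np.float64(2.3))]
[([299.1, 226.9], 113), ([187.8, 239.0], 68), ([145.7, 265.9], 73), ([226.5, 291.4], 75), ([182.5, 322.5], 81)]
```

View pics/m9.png

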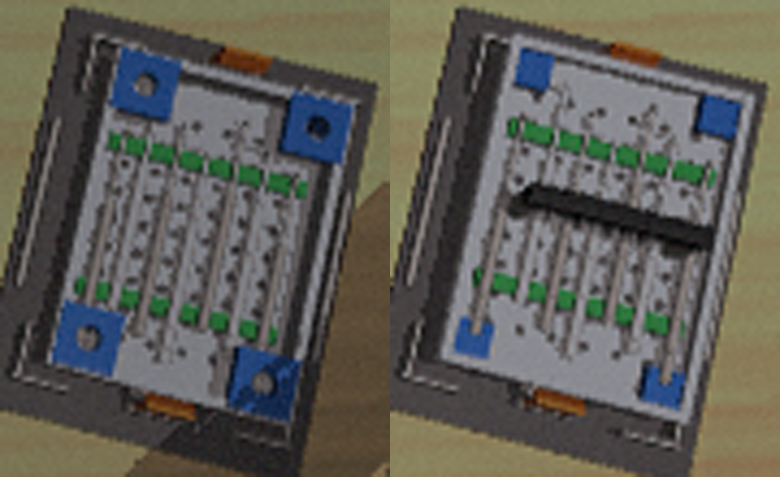

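The clip-to-clip outer span from above is the same before and after (213.0 vs 212.9 mm). Both clips are therefore upright, and the lower tray simply slid about 2.5 mm. The height at release put the handle at 106 mm, so I'm handing in.

```bash
python3 -c "
from plant import r
print(r.close_job())"
```

```text
the job is handed in; nothing more can be done
None
```

The upper tray is stacked on the lower one and released: by my measurements it is fully home with both clips upright. The job was handed in at about 19 s, and no verdict was returned.

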